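Packing bars back into their own rack slots

ROBOT

A 6-joint arm with a two-finger parallel gripper is mounted at the origin on the work surface. World frame = base frame: x ahead of the robot, y to its left, z up, the work surface at z = 0. Lengths are in m, angles in degrees, forces in N, time in s.
With the tool pointing down it reaches from about 0.3 to 0.875 m from the base axis. Payload 4.2 kg.
Tool frame: the origin (TCP) lies between the finger pads; the fingertips stand 11 mm ahead of it and the grasp point (between the pads) lies 8 mm behind it; z points along the fingers, y is the line along which they close (so a half turn about z gives the same grasp; the last joint's range is limited). The gripper opens to 85 mm and grips with 20 to 120 N. Pads are 22 mm wide; open, the fingers measure 114 mm over their backs; the gripper's body (76 mm by 85 mm) begins 54 mm behind the grasp point. The pads swing forward as they close: fully open they stand 13 mm farther back than shut.
Start: joints at [65.776, 18.312, 89.639, -0, 72.044, -1.146], TCP at [0.225, 0.529, 0.242] pointing down, gripper open.
Joint ranges: [-177.97, 177.97], [-48.28, 115.42], [12.27, 149.76], [-77.06, 257.06], [2.81, 150.46], [-146.56, 146.56]. Speed limits (degrees/s): [147.25, 147.25, 180, 180, 180, 180].

INTERFACE

Orientations are given as [roll, pitch, yaw] about the fixed x, y, z axes, in that order (R = Rz(yaw) Ry(pitch) Rx(roll)).
In Python, from bench import r gives the robot as it stands.
- The arm moves only by the tool servo_tool, never from a script. Its argument "increments" is one flat list of numbers, 6 for each row, row after row: the shift along the world's x, y, z normalised to -1 to 1, where 1 is 0.1 m, then the turn, a rotation vector about the world's x, y, z normalised to -1 to 1, where 1 is 180 degrees. In form: [x, y, z, rx, ry, rz, x, y, z, rx, ry, rz, ...]. A call has 1 to 8 rows; each row is the pose to reach, as a shift and turn from the pose commanded when the call began, turning the shorter way round; what a row does not reach only later rows make up. A row lasts 1/8 s, in which the tool goes at most 62.5 mm and 10.7 degrees, less where a joint would pass 70% of its speed; a pose out of reach is approached as far as the arm can. A call with a number of a shift or a turn outside -1 to 1 is refused whole. A call with a gripper value outside its range is refused whole. "jaw" is the closure, from 0 (fully open) to 1 (shut), set as the call begins (left out, the last holds). The fingers move at their own pace and stop on an object; "force" is the grip in N (left out, the last holds). Time passes only in rows, so rows that repeat a pose let the fingers close. It gives the time, the measured TCP pose, the force, the opening and the grip force at its end, in the units of the state.
- r.state(): the state, without advancing time (a new reading comes with each control period).
- r.grab_frame(name): name is "scene" or "top"; returns a dict with "image" (420x560x3 uint8, red, green, blue), "fovy" (degrees; the focal length in pixels is half the picture's height over the tangent of half this angle, whatever the lens; pixels are square), "cx", "cy" (the principal point, pixels), "k1" (the pictures are not rectified: a ray, as slopes to the right and down, at radius r is drawn at 1 + k1 r^2 times it, then the intrinsics apply), "position" and "rotation" of the camera in the world. Camera axes: x right, y up, looking along -z (the intrinsics and any distortion apply to the point x, -y, -z); pixel columns grow to the right and rows downward; lengths in m; the calibration is good to about 2 mm. A picture is of the moment at which its call begins. There is no depth.
- r.hand_in(): hands the job in; it is judged then, once.
The state is a dict: "time": time; "q": joint angles; "joint_velocities": joint speeds; "tau": joint torques, N m; "position": TCP position; "orientation": TCP orientation; "force": force on the tool from outside, world axes, zero at the start; "moment": the same for the moment, N m; "grip_width": finger opening in m; "grasp_force": force on a finger pad.
Only numpy, scipy, OpenCV 4.12 (cv2) and the standard library are available. Lean on these libraries where they do the work, as an engineer would, in place of code of your own. Each camera call takes 0.05 s, during which the arm holds its last target. There are 200 camera calls.

TASK

One packing bar has been put away in the wrong slot of the rack, where it stands loose: move it to the slot that fits its thickness, and put the bar left standing on the surface plate away in the slot that fits it. Slide each bar down fully home, without letting it drop, upright and with its ends about level with the ends of the rack; leave the other bar in the rack and the tools on the surface plate where they are.

Things in the scene. Friction and masses are not known exactly. Their poses are not given: they have to be found in the camera images.
- bar_10: Packing bar of plain ground steel, a flat bar 120 mm long, 10 mm thick and 50 mm high, standing on its long narrow edge, with three dark 11 mm cross-holes seen on its wide faces; mass about 0.5 kg. Origin: centre of its underside; x along the length, y across the thickness, z up. It starts standing in the slot of block_18, which is too wide for it; its upper 30 mm stand out of the block.
- bar_18: Packing bar of plain ground steel, a flat bar 120 mm long, 18 mm thick and 50 mm high, standing on its long narrow edge, with three dark 11 mm cross-holes seen on its wide faces; mass about 0.85 kg. Origin: centre of its underside; x along the length, y across the thickness, z up. It starts standing free on the surface plate.
- bar_32: Packing bar of plain ground steel, a flat bar 120 mm long, 32 mm thick and 50 mm high, standing on its long narrow edge, with three dark 11 mm cross-holes seen on its wide faces; mass 1.5 kg. Origin: centre of its underside; x along the length, y across the thickness, z up. It is already home in the slot of block_32, with its upper 30 mm standing out of the block, and stays there.
- block_10: Beech block of the rack, fixed, 120 mm long (x), 57 wide (y), 28 high, with a slot 12 mm wide for the 10 mm bar, running along x down its middle, open at both ends. Slot floor 8 mm, block top 28 mm above the underside; dark liner on the floor; mouth bevelled 3 mm each side. Origin: centre of underside. Empty at the start. The four blocks stand side by side along y, 58 mm pitch, in any order.
- block_18: Beech block of the rack, fixed, 120 mm long (x), 57 wide (y), 28 high, with a slot 20 mm wide for the 18 mm bar, running along x down its middle, open at both ends. Slot floor 8 mm, block top 28 mm above the underside; dark liner on the floor; mouth bevelled 3 mm each side. Origin: centre of underside. Its slot holds bar_10 at the start.
- block_25: Beech block of the rack, fixed, 120 mm long (x), 57 wide (y), 28 high, with a slot 27 mm wide for the 25 mm bar, running along x down its middle, open at both ends. Slot floor 8 mm, block top 28 mm above the underside; dark liner on the floor; mouth bevelled 3 mm each side. Origin: centre of underside. Empty, and stays empty: its bar is in use in the vice on the side of the bench.
- block_32: Beech block of the rack, fixed, 120 mm long (x), 57 wide (y), 28 high, with a slot 34 mm wide for the 32 mm bar, running along x down its middle, open at both ends. Slot floor 8 mm, block top 28 mm above the underside; dark liner on the floor; mouth bevelled 3 mm each side. Origin: centre of underside. It holds bar_32.
- rack_tray: Grey folded steel tray of the rack, 130 mm (x) by 242 mm (y), fixed, 3 mm thick with lips 12 mm high; the four blocks stand on its floor, 3 mm above its underside. Origin: centre of its underside, on the bench; slots run along its x.
- surface_plate: Cast-iron surface plate, fixed, 250 mm (x) by 200 mm (y), its flat dark top 50 mm above the bench, a 10 mm round handle along each long side reaching 118 mm from the centre. Origin: centre of its underside, on the bench.
- v_block: Bystander: steel V-block on the surface plate, 70 x 45 x 35 mm high. Origin: centre of its underside.
- try_square: Bystander: try square lying flat on the surface plate: dark stock 85 x 18 x 16 mm along x, steel blade 22 mm wide, 3 mm thick, reaching 114 mm towards +y from the stock's +x end. Origin: centre of the stock's underside.
There are look-alikes about, which are no part of the job. What is shaped like the bar_10 but blue or purple is not meant.

How it is judged:
By the outcome, as a careful person would: the job done as asked, in the order asked, and still so for the second after the job is handed in, with the robot touching nothing.
It also fails if it takes over 54 s, if anything falls off the work surface, if the arm or the gripper's body presses on something with over 40 N, if the wrist force passes 120 N, or if a joint passes its speed limit or range.

## Working session

There is one attempt and no reset: what is moved stays moved. The work goes in short steps, Python scripts to look and compute and a tool call to move; the robot and the scene stay as the last step left them, time stands still between calls to the robot, and variables do not carry over. Pictures are saved under pics/ and viewed, at most 10 in all, crops included, and the job is handed in when it is done.

Besides the shell and the picture viewer there is one more tool, called after ">>>" as name(argument=value, ...) on one line, values as JSON. servo_tool: Moves the arm, as the interface text tells. Its arguments: {"type":"object","properties":{"increments":{"type":"array"},"jaw":{"type":"number"},"force":{"type":"number"}},"required":["increments"]}

```bash
mkdir -p pics; cat > h.py <<'E'
import numpy as np, cv2, pickle
from bench import r
def grab(n,f):
    d=r.grab_frame(n); cv2.imwrite(f'pics/{f}.png',d['image'][:,:,::-1]); pickle.dump(d,open(f'pics/{f}.pkl','wb')); return d
def load(f): return pickle.load(open(f'pics/{f}.pkl','rb'))
def K(d):
    f=210/np.tan(np.radians(d['fovy']/2)); return f
def ray(d,u,v):
    f=K(d); x=(u-d['cx'])/f; y=(v-d['cy'])/f; rd=np.hypot(x,y); rr=rd
    for _ in range(30): rr=rd/(1+d['k1']*rr**2)
    s=rr/rd if rd>0 else 1
    return np.array(d['position']),np.array(d['rotation'])@np.array([x*s,-y*s,-1])
def onz(d,u,v,z):
    o,w=ray(d,u,v); return o+w*(z-o[2])/w[2]
def proj(d,p):
    c=np.array(d['rotation']).T@(np.array(p)-d['position']); x=c[0]/-c[2]; y=-c[1]/-c[2]; s=1+d['k1']*(x*x+y*y)
    return d['cx']+K(d)*x*s, d['cy']+K(d)*y*s
E
python3 - <<'E'
from h import *
a=grab('scene','s0');b=grab('top','t0')
for d in(a,b): print(d['fovy'],d['cx'],d['cy'],d['k1'],d['position'],np.round(d['rotation'],3).tolist())
s=r.state();print(s['time'],s['orientation'],s['position'],s['grip_width'])
for n in('s0','t0'): cv2.imwrite(f'pics/{n}x.png',cv2.resize(cv2.imread(f'pics/{n}.png'),(800,600),interpolation=2))
E
```

```text
42.74289186548086 279.22689428166706 206.2909413643663 -0.13386596225000072 [ 1.52680177 -0.98357128  0.97240232] [53.461, 0.461, 48.52]
55.755447144166794 281.4761329267246 208.4918040450483 -0.006614060526229775 [ 0.50959747 -0.17441213  1.1426192 ] [4.111, 0.49, -91.302]
0.1 [-1.79910813e+02 -1.63826659e-03  1.56920378e+02] [0.22524628 0.52862234 0.24158053] 0.08552090897870085
```

View pics/s0x.png

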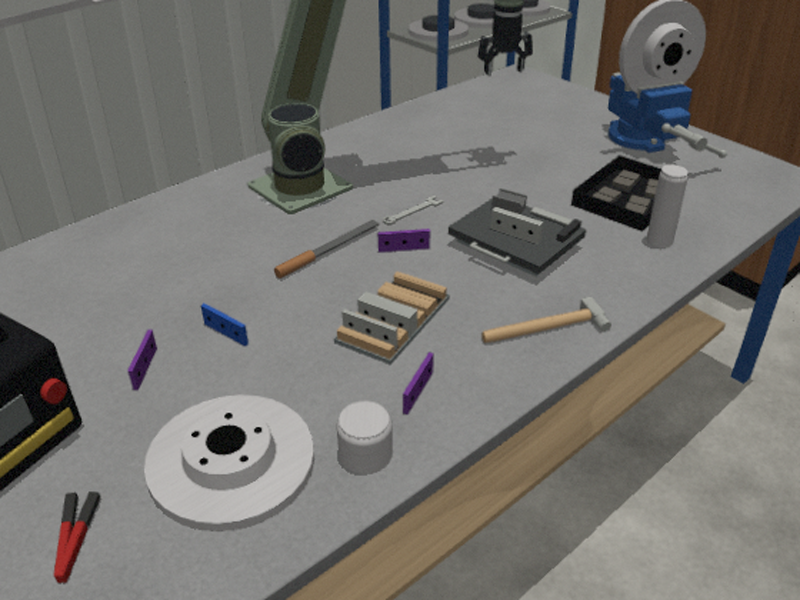

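View pics/t0x.png

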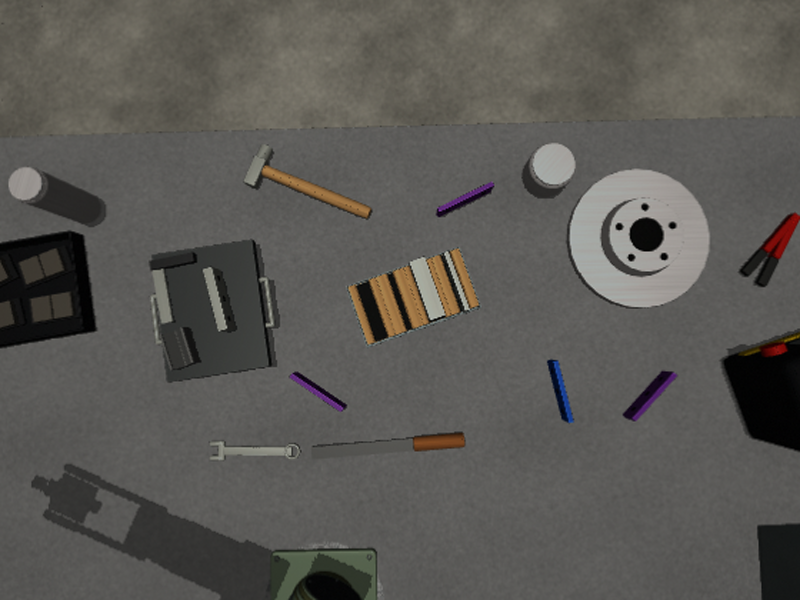

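The top view (800-px scale) shows the rack around (415,297). From left to right:
- a wide empty slot (block_25, x≈370)
- a narrow empty slot (block_10, x≈400)
- a thick bar (bar_32, 428,288)
- a thin bar in a too-wide slot (bar_10, 457,280)

The bar on the plate at (216,299) is the plain steel bar_18. The purple and blue bars at (465,199), (318,391), (650,395) and (561,390) are look-alikes. I'll measure next and confirm in one crop.

```bash
cat >> h.py <<'E'
from scipy.spatial.transform import Rotation as Ro
_l=load
def fix(d):
    d=dict(d); R=np.array(d['rotation']); 
    if R.ndim==1: d['rotation']=Ro.from_euler('xyz',R,degrees=True).as_matrix()
    return d
def load(f): return fix(_l(f))
def blobs(mask,d,z,amin=30):
    out=[]
    for c in cv2.findContours(mask.astype(np.uint8),cv2.RETR_EXTERNAL,cv2.CHAIN_APPROX_NONE)[0]:
        if cv2.contourArea(c)<amin: continue
        P=np.array([onz(d,u,v,z)[:2]*1000 for u,v in c[:,0]],np.float32)
        (x,y),(w,h),a=cv2.minAreaRect(P)
        if w<h: w,h,a=h,w,a-90
        out.append((c[:,0].mean(0).round(),np.round([x,y,w,h,(a+90)%180-90],1)))
    return out
E
python3 - <<'E'
from h import *
d=load('t0'); im=d['image'].astype(int); R,G,B=im[...,0],im[...,1],im[...,2]
hsv=cv2.cvtColor(d['image'],cv2.COLOR_RGB2HSV)
roi=np.zeros(R.shape,bool); roi[170:248,240:340]=1
roi2=np.zeros(R.shape,bool); roi2[160:270,100:196]=1
wood=(hsv[...,1]>90)&(hsv[...,2]>110)&roi
anyb=(hsv[...,1]>90)&(hsv[...,2]>110)|(hsv[...,2]>150)
steel=(hsv[...,1]<50)&(hsv[...,2]>150)
m=cv2.morphologyEx((wood|(steel&roi)).astype(np.uint8),cv2.MORPH_CLOSE,np.ones((17,17)))
print('rack',blobs(m,d,.031))
print('wood',blobs(wood,d,.031))
print('steel',blobs(steel&roi,d,.061))
for t in(140,160,180): print('b18',t,blobs((hsv[...,1]<50)&(hsv[...,2]>t)&roi2,d,.1))
s=load('s0')
A=cv2.resize(d['image'][165:255,235:345],(480,393),interpolation=cv2.INTER_CUBIC)
Bc=cv2.resize(d['image'][160:270,100:196],(320,367),interpolation=cv2.INTER_CUBIC)
o=np.zeros((393,800,3),np.uint8);o[:,:480]=A;o[:367,480:]=Bc
cv2.imwrite('pics/c1.png',o[:,:,::-1])
E
```

```text
rack [(array([288., 207.]), array([ 596.4, -186.5,  231.4,  126.8,  -72. ]))]
wood [(array([253., 220.]), array([560.3, -84.4, 118.2,  15.1,  17.4])), (array([271., 213.]), array([ 576.5, -136.7,  119.8,   36.7,   18. ])), (array([287., 208.]), array([ 591.6, -182.8,  119.9,   33.1,   18. ])), (array([310., 200.]), array([ 613.2, -246.9,  118.5,   27.8,   17.4])), (array([325., 194.]), array([ 627.1, -289. ,  118.5,   17.4,   18.1]))]
steel [(array([299., 202.]), array([ 606. , -214.5,  118.2,   30.3,   18.2])), (array([319., 196.]), array([ 618.9, -271.1,  118.1,    8.2,   18.5]))]
b18 140 [(array([152., 213.]), array([581.3, 174.9,  93.6,  11.5,  14. ]))]
b18 160 []
b18 180 []
```

View pics/c1.png

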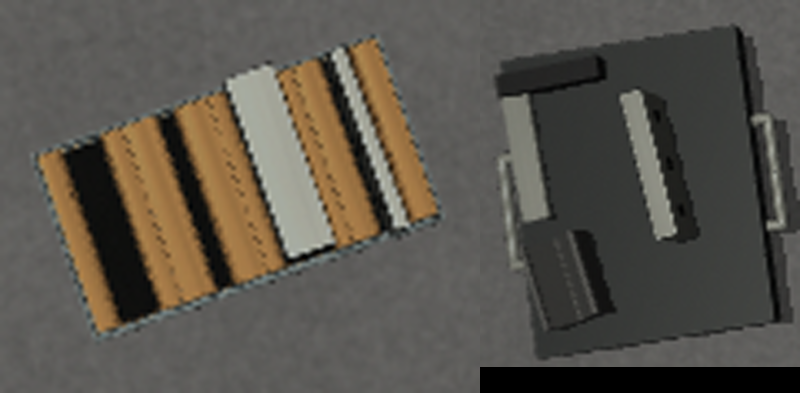

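The crop confirms it. bar_10 is the thin steel bar in the right-hand block at crop (372,140), bar_32 is at (285,160), and the empty block_10 slot is at (195,200). bar_18 is alone on the plate at (650,165), clear of the square and the V-block. The rack is turned 18°, and its sizes come out as given (231 x 120 mm). I'm setting out for bar_10.

>>> servo_tool(increments=[0.245,-0.5,0,0,0,-0.048,0.49,-1,0,0,0,-0.0965], jaw=0.53)

```text
time: 0.35
position: [0.2746, 0.4279, 0.2416]
orientation: [-179.9, 0.0, 139.4]
force: [1.2, 0.0, 0.2]
grip_width: 0.0519
grasp_force: 0.0
```

>>> servo_tool(increments=[0.245,-0.5,0,0,0,-0.048,0.49,-1,0,0,0,-0.0965])

```text
time: 0.6
position: [0.3238, 0.3273, 0.242]
orientation: [-180.0, 0.0, 121.9]
force: [1.2, 0.8, 0.6]
grip_width: 0.0404
grasp_force: 0.0
```

Tracking is good. I'll carry on.

>>> servo_tool(increments=[0.245,-0.5,0,0,0,-0.048,0.49,-1,0,0,0,-0.0965])

```text
time: 0.85
position: [0.3727, 0.2273, 0.2421]
orientation: [-180.0, 0.0, 104.5]
force: [0.2, -0.8, -0.0]
grip_width: 0.0402
grasp_force: 0.0
```

>>> servo_tool(increments=[0.245,-0.5,0,0,0,-0.048,0.49,-1,0,0,0,-0.0965])

```text
time: 1.1
position: [0.4218, 0.1273, 0.2422]
orientation: [180.0, -0.0, 87.2]
force: [1.1, 0.2, 0.1]
grip_width: 0.0401
grasp_force: 0.0
```

>>> servo_tool(increments=[0.245,-0.5,0,0,0,-0.048,0.49,-1,0,0,0,-0.0965])

```text
time: 1.35
position: [0.4708, 0.0272, 0.2422]
orientation: [-180.0, -0.0, 69.8]
force: [0.4, 0.4, 1.1]
grip_width: 0.0401
grasp_force: 0.0
```

>>> servo_tool(increments=[0.245,-0.5,0,0,0,-0.048,0.49,-1,0,0,0,-0.0965])

```text
time: 1.6
position: [0.5198, -0.0728, 0.242]
orientation: [-180.0, -0.0, 52.4]
force: [1.5, 1.0, -1.3]
grip_width: 0.0403
grasp_force: 0.0
```

>>> servo_tool(increments=[0.245,-0.5,0,0,0,-0.048,0.49,-1,0,0,0,-0.0965])

```text
time: 1.85
position: [0.5688, -0.1727, 0.2419]
orientation: [-180.0, 0.0, 35.0]
force: [1.2, 0.1, 0.9]
grip_width: 0.0402
grasp_force: 0.0
```

>>> servo_tool(increments=[0.245,-0.5,0,0,0,-0.048,0.49,-1,0,0,0,-0.0965,0.49,-1,0,0,0,-0.0965])

```text
time: 2.22
position: [0.618, -0.2744, 0.2403]
orientation: [-180.0, 0.1, 17.7]
force: [0.2, 0.0, -0.3]
grip_width: 0.0395
grasp_force: 0.0
```

```bash
python3 - <<'E'
from h import *
s=r.state();print(s['time'],s['position'],s['orientation'],s['q'])
d=load('t0');hsv=cv2.cvtColor(d['image'],cv2.COLOR_RGB2HSV)
roi=np.zeros(hsv.shape[:2],bool); roi[180:240,137:175]=1
for t in(90,110,125): print(blobs((hsv[...,2]>t)&roi,d,.1))
E
```

```text
2.225 [ 0.61797113 -0.27438468  0.24025612] [-1.79980441e+02  8.53805639e-02  1.77434174e+01] [-2.48964381e+01  2.77231410e+01  7.50267993e+01 -4.45325802e-02
  7.73261207e+01  4.73699585e+01]
[(array([150., 209.]), array([592.3, 180.4, 119. ,  16.7,  14. ]))]
[(array([150., 209.]), array([592. , 180. , 118.3,  16.5,  14.4]))]
[(array([150., 209.]), array([592.1, 180. , 118.1,  16. ,  14.1]))]
```

>>> servo_tool(increments=[0,0,-0.5,0,0,0.0017,0,0,-1,0,0,0.0017,0,0,-1,0,0,0.0017])

```text
time: 2.6
position: [0.6143, -0.2688, 0.138]
orientation: [-179.6, 0.4, 18.3]
force: [0.2, -0.3, 1.0]
grip_width: 0.0399
grasp_force: 0.0
```

```bash
python3 - <<'E'
from h import *
s=r.state();print(s['time'],s['position'],s['orientation'],s['force'])
grab('scene','s1');grab('top','t1')
a=load('s1');b=load('t1')
print(proj(a,[.606,-.2145,.061]),proj(a,[.6,-.2,.06]))
A=cv2.resize(a['image'][170:260,220:330],(480,393),interpolation=cv2.INTER_CUBIC)
B=cv2.resize(b['image'][160:250,260:340],(320,360),interpolation=cv2.INTER_CUBIC)
o=np.zeros((393,800,3),np.uint8);o[:,:480]=A;o[:360,480:]=B
cv2.imwrite('pics/c2.png',o[:,:,::-1])
E
```

```text
2.6 [ 0.61434129 -0.26877849  0.13800661] [-179.5715774     0.44212372   18.34076849] [ 0.21800461 -0.25029081  1.01820464]
(np.float64(269.827964319623), np.float64(212.86999720770243)) (np.float64(272.33910650377265), np.float64(210.11986652697334))
```

View pics/c2.png

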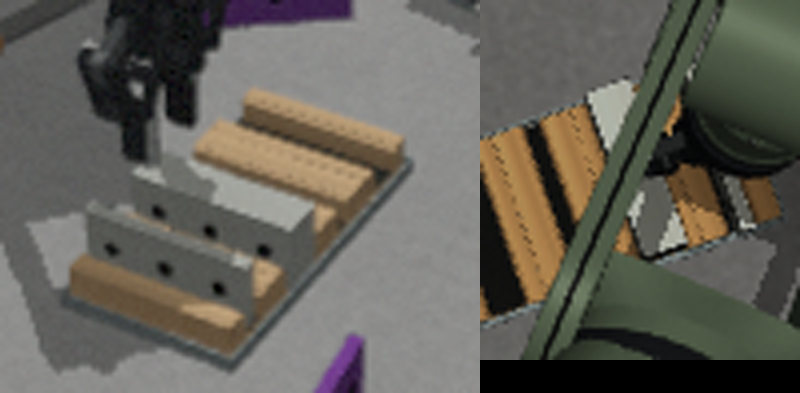

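The scene crop shows bar_10 at crop (170,245), upright and in front of bar_32. The open fingers are at (130,150) and (185,110). I'll check the measured points by projecting them into this view.

```bash
python3 - <<'E'
from h import *
a=load('s1');s=r.state();print(s['time'],s['position'],s['orientation'],s['force'])
f=lambda p:np.round((np.array(proj(a,p))-[220,170])*4.364)
R=Ro.from_euler('xyz',s['orientation'],degrees=True).as_matrix()
p=s['position']
for y in(-.02,.02): print('tip',f(p+R@[0,y,.008]),f(p+R@[0,y*1.5,.004]))
e=np.array([np.cos(np.radians(18)),np.sin(np.radians(18)),0]);n=np.array([-e[1],e[0],0])
c=np.array([.6189,-.2711,.061])
for i in(-1,1):
  for j in(-1,1): print(i,j,f(c+i*.06*e+j*.005*n))
rc=.5065*e-.3616*n+[0,0,.031]
for i in(-1,1):
  for j in(-1,1): print('rack',i,j,f(rc+i*.06*e+j*.1155*n))
E
```

```text
2.7 [ 0.6178833  -0.27057527  0.14365491] [ 1.79957096e+02 -5.42449996e-02  1.83219455e+01] [ 0.08430164 -0.28161951  1.16758311]
tip [175. 119.] [184. 105.]
tip [140. 153.] [131. 156.]
-1 -1 [ 79. 208.]
-1 1 [ 87. 200.]
1 -1 [240. 268.]
1 1 [249. 259.]
rack -1 -1 [ 63. 265.]
rack -1 1 [248.  86.]
rack 1 -1 [224. 327.]
rack 1 1 [399. 136.]
```

>>> servo_tool(increments=[0.01,0,-0.3,0,0,-0.0015,0.01,0,-0.6,0,0,-0.0015,0.01,0,-0.8,0,0,-0.0015,0.01,0,-0.92,0,0,-0.0015,0.01,0,-0.94,0,0,-0.0015,0.01,0,-0.94,0,0,-0.0015])

```text
time: 3.45
position: [0.6193, -0.2713, 0.0498]
orientation: [179.9, -0.1, 18.0]
force: [0.1, -0.5, -0.1]
grip_width: 0.0405
grasp_force: 0.0
```

>>> servo_tool(increments=[0,0,-0.03,0,0,0,0,0,-0.03,0,0,0])

```text
time: 3.7
position: [0.6185, -0.271, 0.0456]
orientation: [180.0, -0.0, 18.0]
force: [0.9, 0.9, -0.6]
grip_width: 0.0401
grasp_force: 0.0
```

>>> servo_tool(increments=[0,0,0,0,0,0,0,0,0,0,0,0,0,0,0,0,0,0,0,0,0,0,0,0], jaw=1, force=60)

```text
time: 4.2
position: [0.6185, -0.2709, 0.0456]
orientation: [180.0, -0.0, 18.0]
force: [-0.5, 1.3, 3.3]
grip_width: 0.0088
grasp_force: 59.2
```

>>> servo_tool(increments=[0,0,0.05,0,0,0,0,0,0.15,0,0,0,0,0,0.3,0,0,0,0,0,0.5,0,0,0,0,0,0.65,0,0,0,0,0,0.72,0,0,0,0,0,0.72,0,0,0])

```text
time: 5.08
position: [0.6185, -0.2711, 0.1179]
orientation: [180.0, -0.0, 18.0]
force: [0.2, 0.8, -4.4]
grip_width: 0.0087
grasp_force: 58.4
```

```bash
python3 - <<'E'
from h import *
s=r.state();print(s['time'],s['position'],s['orientation'],s['force'],s['moment'],s['grip_width'])
grab('scene','s2');grab('top','t2')
a=load('s2');b=load('t2')
A=cv2.resize(a['image'][150:250,220:320],(400,400),interpolation=cv2.INTER_CUBIC)
B=cv2.resize(b['image'][160:250,240:340],(400,360),interpolation=cv2.INTER_CUBIC)
o=np.zeros((400,800,3),np.uint8);o[:,:400]=A;o[:360,400:]=B
cv2.imwrite('pics/c3.png',o[:,:,::-1])
E
```

```text
5.075 [ 0.61854111 -0.271088    0.11792925] [ 1.79956754e+02 -3.96901070e-02  1.79965990e+01] [ 0.17029514  0.8190364  -4.38349304] [-0.02969669 -0.00552522  0.0256405 ] 0.008728957376201552
```

View pics/c3.png

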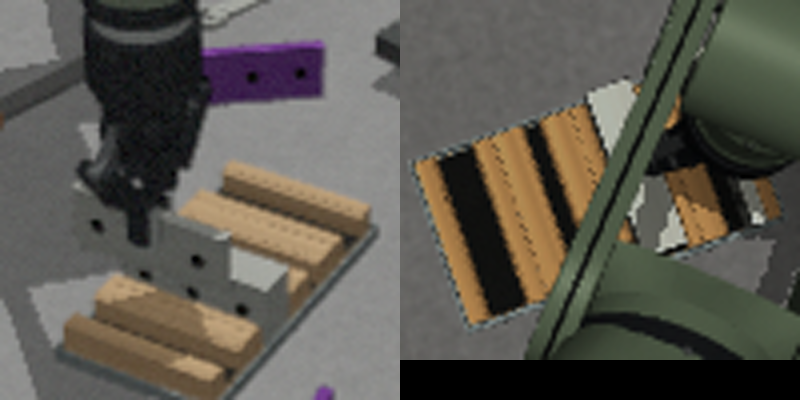

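The crop shows bar_10 lifted clear at (160,240) and level, with the block_18 slot empty below it. Now to above block_10.

>>> servo_tool(increments=[-0.085,0.28,0,0,0,0,-0.17,0.555,0,0,0,0])

```text
time: 5.42
position: [0.6006, -0.2149, 0.1162]
orientation: [-179.9, 0.1, 18.0]
force: [0.8, 0.7, -4.5]
grip_width: 0.0091
grasp_force: 58.8
```

>>> servo_tool(increments=[-0.085,0.28,0,0,0,0,-0.14,0.48,0,0,0,0,-0.17,0.555,0,0,0,0,-0.17,0.555,0,0,0,0,-0.17,0.555,0,0,0,0])

```text
time: 6.05
position: [0.5849, -0.1609, 0.1174]
orientation: [179.9, -0.0, 18.0]
force: [0.4, 0.5, -5.0]
grip_width: 0.009
grasp_force: 58.8
```

```bash
python3 - <<'E'
from h import *
s=r.state();p=s['position'];print(s['time'],p,s['orientation'],s['force'])
t=np.radians(18);print('e,n',p[0]*np.cos(t)+p[1]*np.sin(t),-p[0]*np.sin(t)+p[1]*np.cos(t))
grab('scene','s3');grab('top','t3')
a=load('s3');b=load('t3')
A=cv2.resize(a['image'][150:250,220:320],(400,400),interpolation=cv2.INTER_CUBIC)
B=cv2.resize(b['image'][160:250,240:340],(400,360),interpolation=cv2.INTER_CUBIC)
o=np.zeros((400,800,3),np.uint8);o[:,:400]=A;o[:360,400:]=B
cv2.imwrite('pics/c4.png',o[:,:,::-1])
E
```

```text
6.05 [ 0.58486129 -0.16085513  0.11736997] [ 1.79948964e+02 -2.83277956e-02  1.79640794e+01] [ 0.40143095  0.53421719 -5.00826755]
e,n 0.5065291742015712 -0.33371440189990514
```

View pics/c4.png

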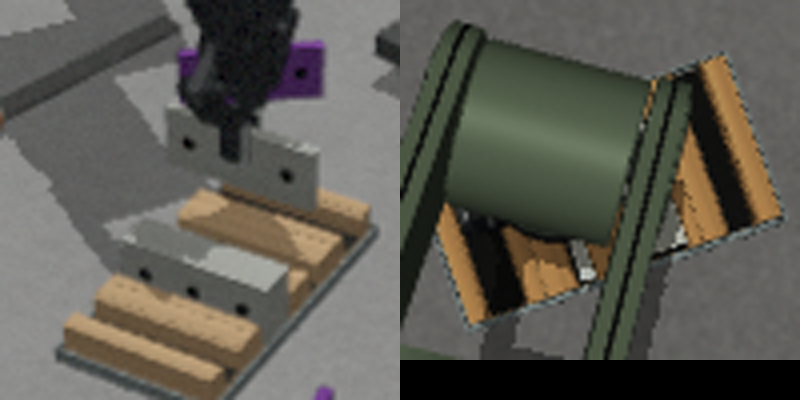

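The crop shows bar_10 at (245,155), held level above the block_10 slot at (290,230). Lowering to just above the slot mouth, then a gentle entry.

>>> servo_tool(increments=[0,0.005,-0.15,0,0,0,0,0.005,-0.35,0,0,0,0,0.005,-0.47,0,0,0,0,0.005,-0.48,0,0,0])

```text
time: 6.65
position: [0.5836, -0.1594, 0.0678]
orientation: [-179.9, 0.1, 18.0]
force: [0.2, 0.1, -5.0]
grip_width: 0.009
grasp_force: 58.8
```

>>> servo_tool(increments=[0,0,-0.02,0,0,0,0,0,-0.04,0,0,0,0,0,-0.06,0,0,0,0,0,-0.06,0,0,0])

```text
time: 7.15
position: [0.5844, -0.1595, 0.0634]
orientation: [180.0, -0.0, 18.0]
force: [0.5, -0.3, -4.1]
grip_width: 0.0092
grasp_force: 58.8
```

>>> servo_tool(increments=[0,0,-0.015,0,0,0,0,0,-0.03,0,0,0,0,0,-0.045,0,0,0,0,0,-0.045,0,0,0])

```text
time: 7.65
position: [0.5843, -0.1595, 0.0586]
orientation: [-180.0, 0.0, 18.0]
force: [0.0, 0.2, -4.6]
grip_width: 0.0089
grasp_force: 58.8
```

It's past the bevel without contact. Sliding it home.

>>> servo_tool(increments=[0,0,-0.02,0,0,0,0,0,-0.04,0,0,0,0,0,-0.06,0,0,0,0,0,-0.08,0,0,0,0,0,-0.1,0,0,0,0,0,-0.11,0,0,0,0,0,-0.11,0,0,0])

```text
time: 8.52
position: [0.5844, -0.1595, 0.0477]
orientation: [-180.0, 0.0, 18.0]
force: [0.3, -0.1, -5.5]
grip_width: 0.0089
grasp_force: 58.8
```

>>> servo_tool(increments=[0,0,-0.01,0,0,0,0,0,-0.015,0,0,0,0,0,-0.015,0,0,0])

```text
time: 8.9
position: [0.5844, -0.1595, 0.0463]
orientation: [180.0, 0.0, 18.0]
force: [0.4, -0.5, -4.3]
grip_width: 0.009
grasp_force: 58.8
```

>>> servo_tool(increments=[0,0,-0.006,0,0,0,0,0,-0.01,0,0,0,0,0,-0.01,0,0,0])

```text
time: 9.28
position: [0.5844, -0.1595, 0.0456]
orientation: [180.0, -0.0, 18.0]
force: [-0.4, 0.2, -2.0]
grip_width: 0.0093
grasp_force: 59.3
```

Contact is starting, so I'll press a little more, then release gently with a partial opening.

>>> servo_tool(increments=[0,0,-0.006,0,0,0,0,0,-0.008,0,0,0,0,0,-0.008,0,0,0])

```text
time: 9.65
position: [0.5845, -0.1595, 0.0456]
orientation: [180.0, -0.0, 18.0]
force: [-2.7, 0.9, 5.0]
grip_width: 0.0086
grasp_force: 60.4
```

>>> servo_tool(increments=[0,0,0,0,0,0,0,0,0,0,0,0,0,0,0,0,0,0], jaw=0.63)

```text
time: 10.02
position: [0.5846, -0.1596, 0.0445]
orientation: [180.0, -0.0, 18.0]
force: [-0.2, 0.3, -0.4]
grip_width: 0.0318
grasp_force: 0.0
```

>>> servo_tool(increments=[0,0,0.1,0,0,0,0,0,0.4,0,0,0,0,0,0.9,0,0,0,0,0,1,0,0,0])

```text
time: 10.52
position: [0.5866, -0.1601, 0.1489]
orientation: [179.7, -0.4, 18.0]
force: [0.1, 0.3, -0.5]
grip_width: 0.0319
grasp_force: 0.0
```

>>> servo_tool(increments=[0.01,0.4,0.3,0,0,0,0.02,0.9,0.5,0,0,0], jaw=0.53)

```text
time: 10.78
position: [0.5865, -0.0693, 0.1955]
orientation: [180.0, -0.0, 17.9]
force: [0.5, 0.0, 0.6]
grip_width: 0.0398
grasp_force: 0.0
```

>>> servo_tool(increments=[0.01,0.5,0,0,0,-0.01,0.02,1,0,0,0,-0.021])

```text
time: 11.02
position: [0.5881, 0.032, 0.1946]
orientation: [180.0, -0.0, 14.1]
force: [0.2, -0.3, -1.0]
grip_width: 0.0401
grasp_force: 0.0
```

>>> servo_tool(increments=[0.02,0.5,0,0,0,0,0.035,1,0,0,0,0])

```text
time: 11.28
position: [0.5915, 0.132, 0.1942]
orientation: [180.0, 0.0, 14.2]
force: [-0.2, -0.5, -0.9]
grip_width: 0.0401
grasp_force: 0.0
```

>>> servo_tool(increments=[0,0.35,0,0,0,0,0,0.5,0,0,0,0,0,0.5,0,0,0,0,0,0.5,0,0,0,0])

```text
time: 11.78
position: [0.5919, 0.1791, 0.1944]
orientation: [180.0, 0.0, 14.2]
force: [0.0, 0.2, 0.3]
grip_width: 0.04
grasp_force: 0.0
```

```bash
python3 - <<'E'
from h import *
s=r.state();print(s['time'],s['position'],s['orientation'],s['force'])
grab('scene','s4');grab('top','t4')
a=load('s4');b=load('t4')
f=lambda p:np.round((np.array(proj(a,p))-[300,110])*3.5)
hsv=cv2.cvtColor(b['image'],cv2.COLOR_RGB2HSV)
roi=np.zeros(hsv.shape[:2],bool); roi[165:255,240:345]=1
print('rack steel',blobs((hsv[...,1]<50)&(hsv[...,2]>150)&roi,b,.061))
p=np.array([.592,.180,.1]);t=np.radians(14.2);e=np.array([np.cos(t),np.sin(t),0]);n=np.array([-e[1],e[0],0])
for i in(-1,1):
  for j in(-1,1): print(i,j,f(p+i*.06*e+j*.009*n))
A=cv2.resize(a['image'][110:210,300:420],(420,350),interpolation=cv2.INTER_CUBIC)
B=cv2.resize(b['image'][160:260,240:340],(380,380),interpolation=cv2.INTER_CUBIC)
o=np.zeros((380,800,3),np.uint8);o[:350,:420]=A;o[:380,420:]=B
cv2.imwrite('pics/c5.png',o[:,:,::-1])
E
```

```text
11.775 [0.59186734 0.17914206 0.19439588] [1.79956150e+02 3.81833090e-02 1.41536781e+01] [0.03384282 0.24346089 0.25810935]
rack steel [(array([279., 210.]), array([ 585.2, -160.1,  116.8,    8. ,   18.1])), (array([299., 202.]), array([ 606. , -214.5,  118.2,   30.3,   18.2]))]
-1 -1 [150. 128.]
-1 1 [159. 120.]
1 -1 [268. 166.]
1 1 [277. 158.]
```

View pics/c5.png

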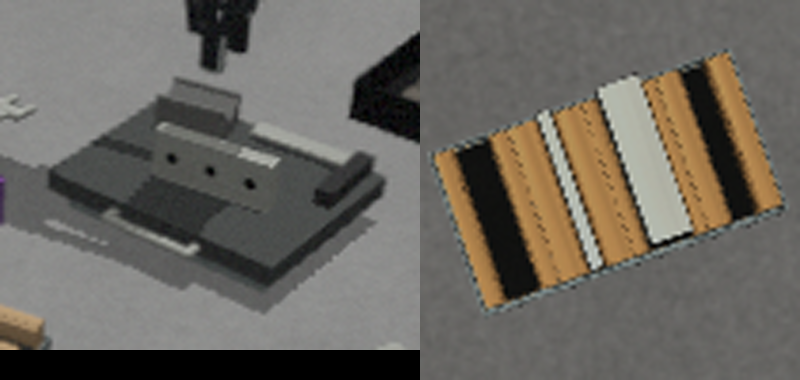

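bar_10 is home in block_10: crop (570,190), measured 117 mm long at 18.1°, ends level with the rack. bar_18 at (210,165) matches its projection to within about a pixel. Lowering and gripping.

>>> servo_tool(increments=[0,0.008,-0.3,0,0,0,0,0.008,-0.7,0,0,0,0,0.008,-0.9,0,0,0,0,0.008,-0.9,0,0,0])

```text
time: 12.38
position: [0.5909, 0.18, 0.103]
orientation: [180.0, 0.2, 14.1]
force: [0.1, -0.4, 0.5]
grip_width: 0.0402
grasp_force: 0.0
```

>>> servo_tool(increments=[0,0,-0.1,0,0,0,0,0,-0.19,0,0,0,0,0,-0.19,0,0,0,0,0,-0.19,0,0,0])

```text
time: 12.88
position: [0.5921, 0.1814, 0.0859]
orientation: [180.0, -0.0, 14.2]
force: [0.4, -0.3, 1.4]
grip_width: 0.0402
grasp_force: 0.0
```

>>> servo_tool(increments=[0,0,0,0,0,0,0,0,0,0,0,0,0,0,0,0,0,0,0,0,0,0,0,0], jaw=1, force=80)

```text
time: 13.38
position: [0.5923, 0.1812, 0.0862]
orientation: [180.0, -0.1, 14.2]
force: [-1.7, -1.7, 4.9]
grip_width: 0.0161
grasp_force: 79.6
```

>>> servo_tool(increments=[0,0,0.05,0,0,0,0,0,0.2,0,0,0,0,0,0.5,0,0,0,0,0,0.8,0,0,0,0,0,0.8,0,0,0])

```text
time: 14.0
position: [0.5933, 0.1819, 0.168]
orientation: [-180.0, -0.3, 14.2]
force: [0.7, 0.2, -9.2]
grip_width: 0.0167
grasp_force: 79.0
```

>>> servo_tool(increments=[0.02,-0.2,0,0,0,0.007,0.04,-0.6,0,0,0,0.014,0.06,-1,0,0,0,0.021])

```text
time: 14.38
position: [0.5966, 0.0805, 0.1633]
orientation: [-180.0, 0.2, 18.1]
force: [0.3, -0.4, -7.8]
grip_width: 0.0167
grasp_force: 79.2
```

>>> servo_tool(increments=[0.03,-0.4,0,0,0,0,0.05,-0.8,0,0,0,0,0.06,-1,0,0,0,0])

```text
time: 14.75
position: [0.6027, -0.0206, 0.1635]
orientation: [-179.9, 0.2, 17.9]
force: [0.7, 1.4, -9.2]
grip_width: 0.017
grasp_force: 79.0
```

>>> servo_tool(increments=[0.03,-0.4,0,0,0,0,0.05,-0.8,0,0,0,0,0.06,-1,0,0,0,0])

```text
time: 15.12
position: [0.6093, -0.12, 0.1642]
orientation: [-179.9, 0.1, 17.9]
force: [0.6, 0.7, -8.5]
grip_width: 0.0162
grasp_force: 79.4
```

>>> servo_tool(increments=[0.03,-0.4,0,0,0,0,0.05,-0.8,0,0,0,0,0.06,-1,0,0,0,0])

```text
time: 15.5
position: [0.6156, -0.2198, 0.1644]
orientation: [-179.9, 0.1, 17.9]
force: [-0.3, 0.7, -8.2]
grip_width: 0.0165
grasp_force: 79.6
```

>>> servo_tool(increments=[0.02,-0.25,0,0,0,0,0.04,-0.45,0,0,0,0,0.04,-0.51,0,0,0,0,0.04,-0.51,0,0,0,0,0.04,-0.51,0,0,0,0])

```text
time: 16.12
position: [0.6198, -0.2687, 0.1655]
orientation: [-180.0, 0.0, 18.0]
force: [-0.4, 0.3, -8.1]
grip_width: 0.0168
grasp_force: 79.6
```

```bash
python3 - <<'E'
from h import *
s=r.state();p=s['position'];print(s['time'],p,s['orientation'],s['force'])
t=np.radians(18);print('e,n',p[0]*np.cos(t)+p[1]*np.sin(t),-p[0]*np.sin(t)+p[1]*np.cos(t))
grab('scene','s5');grab('top','t5')
a=load('s5');b=load('t5')
A=cv2.resize(a['image'][140:260,215:325],(400,436),interpolation=cv2.INTER_CUBIC)
B=cv2.resize(b['image'][160:250,240:340],(400,360),interpolation=cv2.INTER_CUBIC)
o=np.zeros((436,800,3),np.uint8);o[:,:400]=A;o[:360,400:]=B
cv2.imwrite('pics/c6.png',o[:,:,::-1])
E
```

```text
16.125 [ 0.61984861 -0.26873906  0.16552693] [-1.79954605e+02  3.59371512e-03  1.80382114e+01] [-0.39325387  0.28277145 -8.14642334]
e,n 0.5064661211430447 -0.4471297853051126
```

View pics/c6.png

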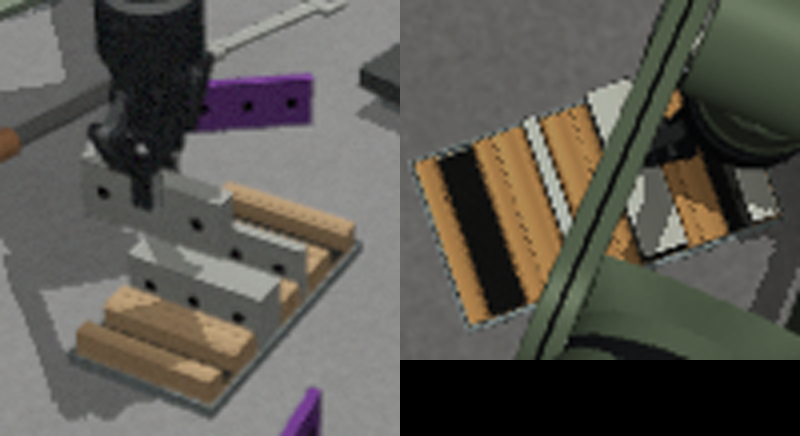

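The crop shows bar_18 at (165,185), held level high above the block_18 slot at (165,340). A small sideways correction, then down to the mouth.

>>> servo_tool(increments=[0.004,-0.013,-0.2,0,0,0,0.004,-0.013,-0.5,0,0,0,0.004,-0.013,-0.75,0,0,0,0.004,-0.013,-0.9,0,0,0,0.004,-0.013,-0.92,0,0,0,0.004,-0.013,-0.92,0,0,0])

```text
time: 16.98
position: [0.6211, -0.2712, 0.0745]
orientation: [179.9, -0.1, 18.0]
force: [0.3, -0.8, -7.9]
grip_width: 0.0169
grasp_force: 79.6
```

>>> servo_tool(increments=[0,0,-0.02,0,0,0,0,0,-0.04,0,0,0,0,0,-0.06,0,0,0,0,0,-0.08,0,0,0,0,0,-0.08,0,0,0])

```text
time: 17.6
position: [0.6201, -0.2709, 0.0652]
orientation: [-180.0, 0.0, 18.0]
force: [0.1, -0.3, -8.4]
grip_width: 0.0166
grasp_force: 79.7
```

>>> servo_tool(increments=[0,0.006,-0.015,0,0,0,0,0.006,-0.03,0,0,0,0,0.006,-0.045,0,0,0,0,0.006,-0.055,0,0,0,0,0.006,-0.055,0,0,0])

```text
time: 18.23
position: [0.6203, -0.2704, 0.0599]
orientation: [-180.0, 0.0, 18.0]
force: [-0.2, -0.8, -8.7]
grip_width: 0.0166
grasp_force: 79.7
```

In the slot without contact. Sliding it home.

>>> servo_tool(increments=[0,0,-0.02,0,0,0,0,0,-0.04,0,0,0,0,0,-0.06,0,0,0,0,0,-0.08,0,0,0,0,0,-0.1,0,0,0,0,0,-0.11,0,0,0,0,0,-0.11,0,0,0])

```text
time: 19.1
position: [0.6202, -0.2704, 0.0489]
orientation: [-180.0, 0.0, 18.0]
force: [0.0, -0.3, -9.6]
grip_width: 0.0166
grasp_force: 79.7
```

>>> servo_tool(increments=[0,0,-0.008,0,0,0,0,0,-0.014,0,0,0,0,0,-0.014,0,0,0])

```text
time: 19.48
position: [0.6203, -0.2704, 0.0476]
orientation: [180.0, 0.0, 18.0]
force: [0.4, 0.1, -7.9]
grip_width: 0.0168
grasp_force: 79.7
```

>>> servo_tool(increments=[0,0,-0.006,0,0,0,0,0,-0.01,0,0,0,0,0,-0.01,0,0,0])

```text
time: 19.85
position: [0.6204, -0.2705, 0.0472]
orientation: [180.0, -0.0, 18.0]
force: [-1.2, -0.1, -3.5]
grip_width: 0.0162
grasp_force: 80.5
```

>>> servo_tool(increments=[0,0,-0.006,0,0,0,0,0,-0.008,0,0,0,0,0,-0.008,0,0,0])

```text
time: 20.23
position: [0.6204, -0.2705, 0.0472]
orientation: [180.0, -0.0, 18.0]
force: [-4.0, 1.5, 5.9]
grip_width: 0.0166
grasp_force: 81.8
```

It's seated: the TCP is at .0472 as predicted, and the force has reversed. Releasing and retreating.

>>> servo_tool(increments=[0,0,0,0,0,0,0,0,0,0,0,0,0,0,0,0,0,0], jaw=0.55)

```text
time: 20.6
position: [0.6208, -0.2706, 0.0459]
orientation: [180.0, -0.0, 18.0]
force: [-0.3, -0.8, 0.2]
grip_width: 0.0385
grasp_force: 0.0
```

>>> servo_tool(increments=[0,0,0.1,0,0,0,0,0,0.4,0,0,0,0,0,0.9,0,0,0,0,0,1,0,0,0])

```text
time: 21.1
position: [0.6225, -0.2714, 0.1509]
orientation: [179.7, -0.4, 18.0]
force: [-0.5, -0.0, -0.0]
grip_width: 0.0386
grasp_force: 0.0
```

>>> servo_tool(increments=[-0.2,0.4,0.3,0,0,0,-0.5,1,0.6,0,0,0])

```text
time: 21.35
position: [0.5745, -0.1791, 0.2018]
orientation: [180.0, -0.0, 17.9]
force: [0.4, 1.0, -0.0]
grip_width: 0.0384
grasp_force: 0.0
```

>>> servo_tool(increments=[-0.25,0.5,0,0,0,0,-0.5,1,0,0,0,0])

```text
time: 21.6
position: [0.5238, -0.0779, 0.2017]
orientation: [180.0, -0.0, 18.0]
force: [0.6, 0.5, 0.3]
grip_width: 0.0384
grasp_force: 0.0
```

>>> servo_tool(increments=[-0.25,0.5,0,0,0,0,-0.5,1,0,0,0,0])

```text
time: 21.85
position: [0.4736, 0.0221, 0.2013]
orientation: [-180.0, -0.0, 18.0]
force: [1.1, 0.8, -0.5]
grip_width: 0.0383
grasp_force: 0.0
```

>>> servo_tool(increments=[-0.25,0.5,0,0,0,0,-0.5,1,0,0,0,0,-0.5,1,0,0,0,0,-0.5,1,0,0,0,0])

```text
time: 22.35
position: [0.425, 0.1204, 0.2014]
orientation: [180.0, -0.0, 18.0]
force: [1.1, -0.8, 0.8]
grip_width: 0.0384
grasp_force: 0.0
```

```bash
python3 - <<'E'
from h import *
print(r.state()['time'])
grab('scene','s6');grab('top','t6')
a=load('s6');b=load('t6')
hsv=cv2.cvtColor(b['image'],cv2.COLOR_RGB2HSV)
roi=np.zeros(hsv.shape[:2],bool); roi[165:255,240:345]=1
print('rack steel',blobs((hsv[...,1]<50)&(hsv[...,2]>150)&roi,b,.061))
A=cv2.resize(a['image'][180:260,225:325],(400,320),interpolation=cv2.INTER_CUBIC)
B=cv2.resize(b['image'][160:250,240:340],(400,360),interpolation=cv2.INTER_CUBIC)
o=np.zeros((360,800,3),np.uint8);o[:320,:400]=A;o[:360,400:]=B
cv2.imwrite('pics/c7.png',o[:,:,::-1])
E
```

```text
22.35
rack steel [(array([279., 210.]), array([ 585.2, -160.1,  116.8,    8. ,   18.1])), (array([299., 202.]), array([ 606. , -214.5,  118.2,   30.3,   18.2])), (array([320., 196.]), array([ 620.8, -271.6,  118.1,   16.4,   18.2]))]
```

View pics/c7.png

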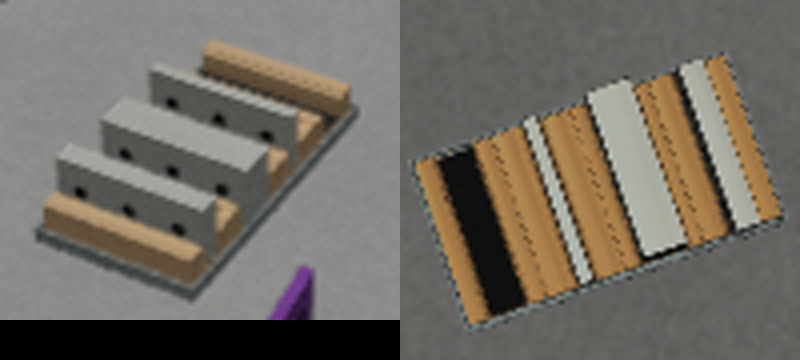

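The picture shows all three bars standing home at the same height with their ends level: bar_10 (560,200), bar_32 (637,170) and bar_18 (720,145). bar_32 hasn't moved, and the block_25 slot is still empty. Handing in.

```bash
python3 -c "
from bench import r
print(r.hand_in())"
```

```text
the job is handed in; nothing more can be done
None
```

bar_10 is home in block_10 and bar_18 is home in block_18, both upright with ends level; bar_32 was not moved and the tools were not touched, and I handed the job in at about 22 s of the 54 s allowed.

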